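Stack two clay pots and set the stand's thumbscrew

ROBOT

A 6-joint arm with a two-finger parallel gripper is mounted at the origin on the work surface. World frame = base frame: x ahead of the robot, y to its left, z up, the work surface at z = 0. Lengths are in m, angles in degrees, forces in N, time in s.
With the tool pointing down it reaches from about 0.4 to 0.825 m from the base axis. Payload 7 kg.
Tool frame: the origin (TCP) lies on the centre line of the jaws, within the pads' length; the fingertips stand 25 mm ahead of it and the grasp point (between the pads) lies 6 mm ahead of it; x points along the fingers, z is the direction in which the jaws open and shut, and the axes are right-handed (so a half turn about x gives the same grasp; the last joint's range is limited). The gripper opens to 88 mm and grips with 3 to 60 N. Pads are 19 mm wide; open, the fingers measure 130 mm over their backs; the gripper's body (78 mm by 193 mm) begins 47 mm behind the grasp point.
Start: joints at [90.075, 20.546, 0.682, 0, -70.136, -16.507], TCP at [0.191, 0.647, 0.252] pointing down, gripper open.
Joint ranges: [-176.03, 176.03], [-82.01, 121.73], [-58.28, 71.71], [-173.87, 95.51], [-174.79, -0.11], [-173.66, 173.66]. Speed limits (degrees/s): [136.94, 136.94, 172.46, 180, 180, 180].

INTERFACE

Orientations are given as [roll, pitch, yaw] about the fixed x, y, z axes, in that order (R = Rz(yaw) Ry(pitch) Rx(roll)).
In Python, from plant import ctrl gives the robot as it stands. The module is installed in compiled form; this text tells all that it offers.
- The arm moves only by the tool send_rows, never from a script. Its argument "deltas" is a list of rows, each an object of numbers: "dx", "dy", "dz": the shift along the tool's x, y, z in mm; "ax", "ay", "az": the turn, a rotation vector about the tool's x, y, z in units of 5 degrees (1.0 is 5 degrees); "fingers": the opening, from 0 (shut) to 1 (fully open). A call has 1 to 12 rows; each row shifts and turns the commanded pose from where the row before left it, along the tool's axes as they then stand; what a row does not reach is not made up. A row lasts 1/8 s, in which the tool goes at most 62.5 mm and 10.7 degrees, less where a joint would pass 70% of its speed; a pose out of reach is approached as far as the arm can. A call with a gripper value outside its range is refused whole. The fingers move at their own pace and stop on an object; the grip force is fixed at half the most. Time passes only in rows, so rows that do not move let the fingers close. It gives the time, the measured TCP pose, the force and the opening at its end, in the units of the state.
- ctrl.get_obs(): the state, without advancing time (a new reading comes with each control period).
- ctrl.snapshot(name): name is "side" or "top"; returns a dict with "image" (480x640x3 uint8, blue, green, red), "fx", "fy", "cx", "cy" (pixels), "R" (3x3) and "t" (3): a world point X has camera coordinates R X + t. Camera axes: x right, y down, z forward; pixel columns grow to the right and rows downward; lengths in m; the calibration is good to about 2 mm. A picture is of the moment at which its call begins. There is no depth.
- ctrl.close_job(): hands the job in, once; it reports no verdict.
The state is a dict: "clock": time; "joint_pos": joint angles; "qvel": joint speeds; "tau": joint torques, N m; "tool_pos": TCP position; "orientation": TCP orientation; "force": force on the tool from outside, world axes, zero at the start; "moment": the same for the moment, N m; "opening": finger opening in m.
Only numpy, scipy, OpenCV 4.12 (cv2) and the standard library are available. Lean on these libraries where they do the work, as an engineer would, in place of code of your own. Each camera call takes 0.05 s, during which the arm holds its last target.

TASK

Nest the loose collared pot upright and fully home in the same-sized pot that stands in the stacking stand, setting it in rather than dropping it. Then turn the stand's thumbscrew clockwise until it seats at its stop, back it off a quarter turn so that the jaw leaves the clay free, and hold it there: finish with the gripper still gripping the thumbscrew. Keep the other ware and tools where they are, and the stack standing in its seat.

Things in the scene. Friction and masses are not known exactly. Their poses are not given: they have to be found in the camera images.
- pot_b_mid (a point): Loose terracotta pot to nest, upright on the table left or right of the stand. 95 mm tall, about 0.2 kg; its top 42 mm is a straight collar, 66 mm across (56 inside); the body tapers from 50 mm under the collar to 34 at the foot. A smaller such pot (68 mm tall, collar 48 across) on the other side is not it. Point: on the axis, half-way up, 47.5 mm above the foot; z up the axis.
- pot_a_mid (a point): The same-sized pot standing upright in the stand's seat. Point: on its axis, half-way up, 47.5 mm above its foot. When nested, the other pot's collar rests on this one's rim (3 mm of play all round): its mid point is then 42 mm above this one and only its collar shows.
- seat (a point): Centre of the lower pot's seat, on the fixed stand's board, 12 mm above the table, in a ring 54 mm across, 10 high. Board 90 x 240 mm, long along this y axis. Thumbscrew on a 60 x 60 mm housing, top 52 mm above the table, 140 mm off towards -y. Between, a cork-faced jaw, 46 mm wide, top 54 mm above the table, moves 4 mm per rad of screw, towards the pot as it closes; seated, it stays 5 mm clear.
- screw_grip (a point): Middle of the steel thumbscrew's upright flat wing, on its vertical turning axis, 82 mm above the table. Wing 44 mm long (56 at the rounded ears near its top), 12 mm thick, from 63 to 97 mm above the table. x runs along the wing and turns with it, y across its thickness, z up. It does not rise or sink as it turns.
- screw (a joint): Thumbscrew angle, rad, backed off from its seat. 0: seated, a firm stop, wing square to the board's long side. Grows counter-clockwise seen from above (opening), to a stop at 3.0. Starts between 1.9 and 2.5. A quarter turn off the seat is 1.57 (wing along the board). Stiff (0.06 N m of friction); stays where it is left.
Mind the look-alikes: they are no part of the job. What is shaped like the part that bears pot_a_mid but green or turquoise is not meant.

How it is judged:
By the outcome, as a careful person would: the job done as asked, in the order asked, and still so for the second after the job is handed in, while the arm keeps its last pose, push and grip.
It also fails if it takes over 54 s, if anything falls off the work surface, if the arm or the gripper's body presses on something with over 40 N, if the wrist force passes 120 N, or if a joint passes its speed limit or range.

## Working session

There is one attempt and no reset: what is moved stays moved. The work goes in short steps, Python scripts to look and compute and a tool call to move; the robot and the scene stay as the last step left them, time stands still between calls to the robot, and variables do not carry over. Pictures are saved under pics/ and viewed, and the job is handed in when it is done.

Besides the shell and the picture viewer there is one more tool, called after "Request:" as name(argument=value, ...), one argument or row to a line, values as JSON. send_rows: Moves the arm, as the interface text tells. Its arguments: {"type":"object","properties":{"deltas":{"type":"array","items":{"type":"object","properties":{"dx":{"type":"number"},"dy":{"type":"number"},"dz":{"type":"number"},"ax":{"type":"number"},"ay":{"type":"number"},"az":{"type":"number"},"fingers":{"type":"number"}}}}},"required":["deltas"]}

```bash
mkdir -p pics; python3 - <<'E'
from plant import ctrl
import cv2,numpy as np
o=ctrl.get_obs();print(o)
for n in("side","top"):
    s=ctrl.snapshot(n);cv2.imwrite(f"pics/{n}0.png",s["image"]);print(n,s["fx"],s["fy"],s["cx"],s["cy"],s["R"],s["t"])
    R=np.array(s["R"]);print(-R.T@np.array(s["t"]))
E
```

```text
{'clock': 0.0, 'joint_pos': array([ 9.00748118e+01,  2.05903096e+01,  6.34358529e-01, -1.97491089e-02,
       -7.01348391e+01, -1.65056024e+01]), 'qvel': array([-0.0180102 ,  0.00874299, -0.08474017,  0.02765705,  0.02077348,
        0.05820469]), 'tau': array([ 9.52390910e-04, -5.82702184e+01,  2.93053508e+01,  6.99750692e+00,
        6.82327125e-03, -1.58855987e-04]), 'tool_pos': array([0.1908409 , 0.64700372, 0.25064096]), 'orientation': array([   4.95009672,   89.90733052, -101.48741951]), 'force': array([-0.04690676,  0.25219018,  0.9690591 ]), 'moment': array([ 0.02680912, -0.02830089,  0.05776135]), 'opening': 0.08772383764311813}
side 532.7540177375355 532.7540177375355 319.9698189725854 238.2190611968696 [[ 0.99585376 -0.08942884 -0.01666634]
 [-0.06099163 -0.52045746 -0.85170655]
 [ 0.06749301  0.84919168 -0.52375393]] [-0.5359927   0.08506563  1.02916976]
[ 0.46949687 -0.87762256  0.60254963]
top 611.1662901376494 611.1662901376494 328.71307384565864 235.73035056827024 [[ 0.01316743 -0.99986763  0.00955768]
 [-0.98958115 -0.01440132 -0.14325411]
 [ 0.14337279 -0.00757182 -0.98963979]] [-0.0090663   0.53426109  1.33135944]
[0.33793336 0.00870977 1.39418802]
```

View pics/side0.png

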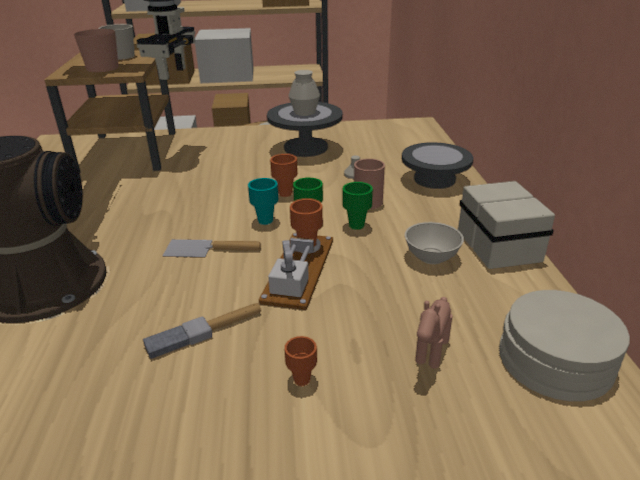

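View pics/top0.png

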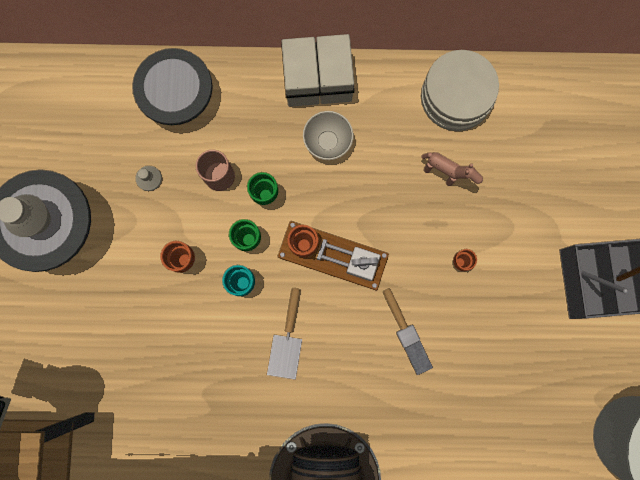

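Candidates in top view: terracotta pots at (178,256) large loose, (303,240) in the stand, and (465,260) small. Others are a pink cup at (215,168), green pots at (245,235) and (263,188), and a turquoise pot at (239,280). By the description, I choose the loose pot at (178,256), with (303,240) as the receiver. Next I measure both and check them in a close crop.

```bash
cat > h.py <<'E'
import cv2,numpy as np
from plant import ctrl
def K(s): return s["fx"],s["fy"],s["cx"],s["cy"]
def ray(s,u,v,z):
    fx,fy,cx,cy=K(s);R=np.array(s["R"]);c=-R.T@np.array(s["t"])
    d=R.T@np.array([(u-cx)/fx,(v-cy)/fy,1]);return c+d*(z-c[2])/d[2]
def proj(s,X):
    fx,fy,cx,cy=K(s);p=np.array(s["R"])@np.array(X)+np.array(s["t"]);return np.array([fx*p[0]/p[2]+cx,fy*p[1]/p[2]+cy])
def terr(im):
    h=cv2.cvtColor(im,cv2.COLOR_BGR2HSV);return cv2.inRange(h,(3,130,60),(11,255,255))
E
python3 - <<'E'
from h import *
for n in("top","side"):
    s=ctrl.snapshot(n);im=s["image"];m=terr(im)
    cv2.imwrite(f"pics/m_{n}.png",m)
    cs,_=cv2.findContours(m,cv2.RETR_EXTERNAL,cv2.CHAIN_APPROX_NONE)
    for c in cs:
        a=cv2.contourArea(c)
        if a>80: print(n,a,cv2.boundingRect(c),cv2.minEnclosingCircle(c),cv2.mean(cv2.cvtColor(im,cv2.COLOR_BGR2HSV),cv2.drawContours(m*0,[c],-1,255,-1))[:3])
s=ctrl.snapshot("top");im=s["image"]
cv2.imwrite("pics/crop1.png",cv2.resize(im[200:300,150:400],None,fx=3.2,fy=3.2,interpolation=cv2.INTER_CUBIC))
s=ctrl.snapshot("side");im=s["image"]
cv2.imwrite("pics/crop2.png",cv2.resize(im[140:310,220:400],None,fx=3.5,fy=3.5,interpolation=cv2.INTER_CUBIC))
E
```

```text
top 369.0 (453, 249, 24, 22) ((464.5869445800781, 259.5), 11.683756828308105) (9.226932668329177, 180.89526184538653, 118.75810473815461)
top 747.5 (161, 241, 34, 31) ((177.2766571044922, 256.3147277832031), 16.937658309936523) (9.255, 181.435, 107.9)
top 744.0 (287, 225, 33, 33) ((302.60052490234375, 240.75926208496094), 16.41714096069336) (9.313924050632911, 181.6240506329114, 122.07215189873418)
side 1126.5 (285, 336, 32, 50) ((301.0, 360.5918273925781), 24.59194564819336) (9.452861952861953, 175.28535353535352, 91.72390572390572)
side 1017.0 (290, 199, 33, 47) ((306.3248291015625, 222.1204376220703), 24.132701873779297) (9.413123844731977, 175.73937153419593, 90.17744916820702)
side 784.0 (271, 153, 26, 44) ((284.7164306640625, 174.32089233398438), 21.747039794921875) (9.391666666666667, 175.16904761904763, 88.63214285714287)
```

View pics/crop1.png

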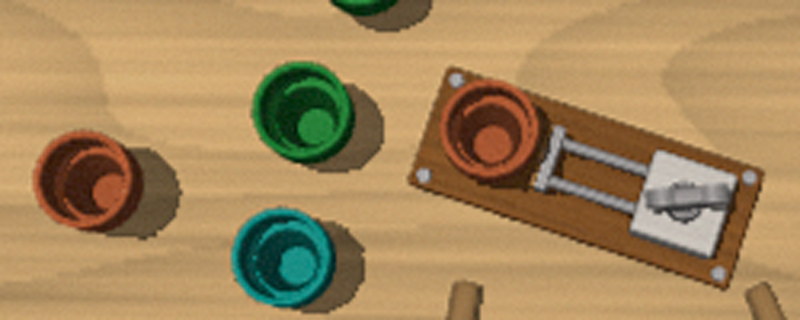

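View pics/crop2.png

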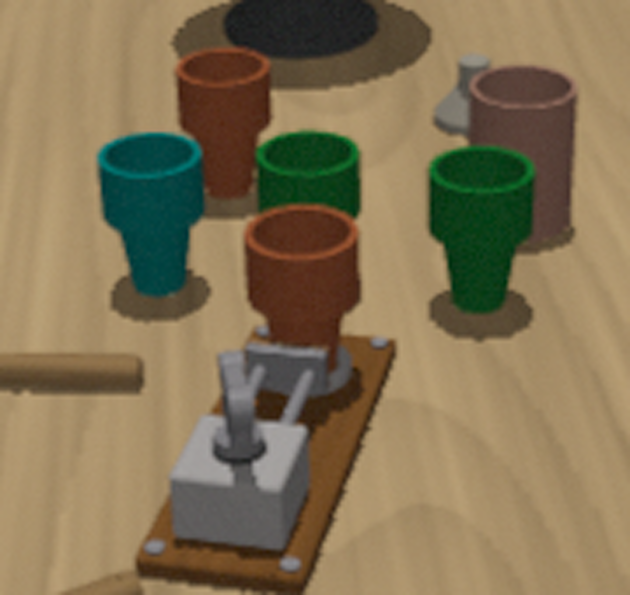

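```bash
python3 - <<'E'
from h import *
from scipy.optimize import least_squares
S={n:ctrl.snapshot(n) for n in("top","side")}
def contour(n,near):
    m=terr(S[n]["image"]);cs,_=cv2.findContours(m,cv2.RETR_EXTERNAL,cv2.CHAIN_APPROX_NONE)
    return max([c for c in cs if cv2.pointPolygonTest(c,near,True)>-12],key=cv2.contourArea)[:,0].astype(float)
def rimfit(n,near,z,r):
    s=S[n];P=contour(n,near);W=np.array([ray(s,u,v,z)[:2] for u,v in P])
    cam=(-np.array(s["R"]).T@np.array(s["t"]))[:2]
    c=W.mean(0)
    for _ in range(4):
        d=(c-cam)/np.linalg.norm(c-cam)
        k=((W-c)@d)>0.3*r
        q=least_squares(lambda p:np.hypot(*(W[k]-p).T)-r,c,loss='soft_l1',f_scale=.001);c=q.x
    res=np.hypot(*(W[k]-c).T)
    return c,k.sum(),res.min(),res.max(),res.std()
print("B top",rimfit("top",(178.,256.),.095,.033)); print("B side",rimfit("side",(285.,170.),.095,.033))
print("A top",rimfit("top",(303.,240.),.107,.033)); print("A side",rimfit("side",(306.,215.),.107,.033))
s=S["top"]
b=[ray(s,150+x/3.2,200+y/3.2,.014)[:2] for x,y in((456,80),(423,175),(749,177),(718,272))]
b=np.array(b);print(b)
ax=(b[2]+b[3]-b[0]-b[1])/2;print("len",np.linalg.norm(ax),"dir",np.degrees(np.arctan2(ax[1],ax[0])),"mid",b.mean(0), np.linalg.norm(b[1]-b[0]))
# housing top centre
h=[ray(s,150+x/3.2,200+y/3.2,.052)[:2] for x,y in((655,151),(737,178),(632,231),(713,258))]
print(np.mean(h,0),np.linalg.norm(np.array(h[1])-h[0]))
im=s["image"]
cv2.imwrite("pics/crop3.png",cv2.resize(im[230:295,325:400],None,fx=9,fy=9,interpolation=cv2.INTER_CUBIC))
im=S["side"]["image"]
cv2.imwrite("pics/crop4.png",cv2.resize(im[225:310,255:340],None,fx=7,fy=7,interpolation=cv2.INTER_CUBIC))
E
```

```text
B top (array([0.47803387, 0.32326624]), np.int64(36), np.float64(0.03174931939032834), np.float64(0.03427620254464223), np.float64(0.0006980931195944517))
B side (array([0.48123046, 0.31793284]), np.int64(25), np.float64(0.02841045540927587), np.float64(0.03763831697108985), np.float64(0.0022519079988995447))
A top (array([0.51395822, 0.05473541]), np.int64(35), np.float64(0.03132243220236543), np.float64(0.03445271025148678), np.float64(0.0006417980082124824))
A side (array([0.51615859, 0.0465149 ]), np.int64(30), np.float64(0.030924984187756615), np.float64(0.03459457725765541), np.float64(0.001037563091037151))
[[ 0.56146918  0.08127   ]
 [ 0.49287067  0.1031871 ]
 [ 0.49473983 -0.12826482]
 [ 0.42702463 -0.10639255]]
len 0.21979147691101766 dir -107.55334182688456 mid [ 0.49402608 -0.01255007] 0.07201468153703834
[ 0.47081149 -0.07983318] 0.05957473464287058
```

View pics/crop3.png

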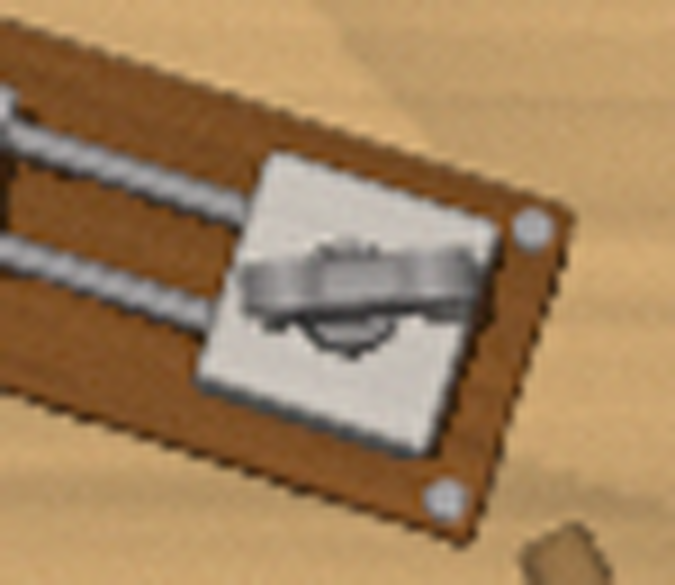

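View pics/crop4.png

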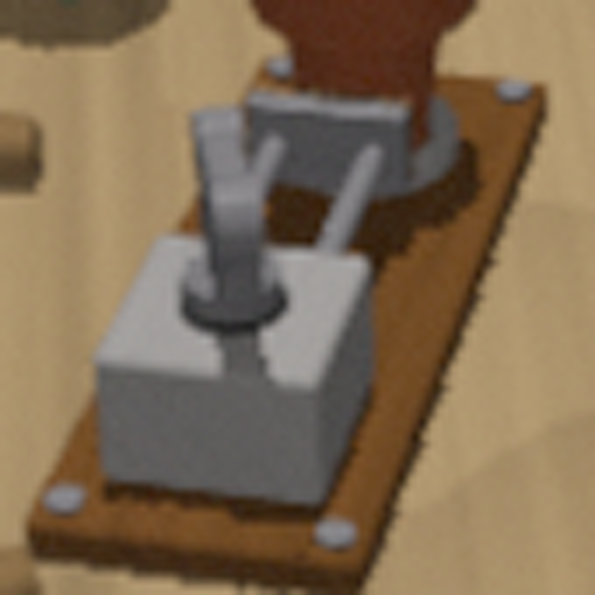

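```bash
python3 - <<'E'
from h import *
from scipy.spatial.transform import Rotation as Ro
o=ctrl.get_obs();R=Ro.from_euler('xyz',o["orientation"],degrees=True).as_matrix();print(R.round(3),o["clock"])
p=o["tool_pos"]
print("to B above", R.T@(np.array([.479,.3235,.20])-p)*1000)
s=ctrl.snapshot("top")
for u,v in((239,280),(245,235),(263,188)): print(ray(s,u,v,.095))
E
```

```text
[[-0.     0.959 -0.283]
 [-0.    -0.283 -0.959]
 [-1.     0.     0.   ]] 0.4
to B above [ 51.50732034 367.89176227 229.10204803]
[0.42843617 0.18794542 0.095     ]
[0.52512105 0.17838944 0.095     ]
[0.62873533 0.14275564 0.095     ]
```

Request:
send_rows(
  deltas=[
    {"dz": 40, "fingers": 1},
    {"dz": 55},
    {"dz": 55, "dy": 20},
    {"dz": 45, "dy": 45},
    {"dz": 34, "dy": 55},
    {"dy": 55},
    {"dy": 55},
    {"dy": 55},
    {"dy": 50},
    {"dy": 33},
    {},
    {},
  ],
)

```text
validation failed for argument at $.de...
```

```bash
cat >> h.py <<'E'
from scipy.spatial.transform import Rotation as Ro
def rel(W):
    o=ctrl.get_obs();R=Ro.from_euler('xyz',o["orientation"],degrees=True).as_matrix()
    z=R[:,2];return (R.T@(np.array(W)-o["tool_pos"])*1000).round(1), np.degrees(np.arctan2(z[1],z[0])).round(2), o
E
python3 - <<'E'
from h import *
d,a,o=rel([.479,.3235,.088]);print(d,a,o["clock"],o["joint_pos"].round(1),o["tool_pos"],o["orientation"],o["force"].round(1))
for n in("side","top"): cv2.imwrite(f"pics/{n}1.png",ctrl.snapshot(n)["image"])
E
```

```text
[163.5 367.9 229.1] -106.43 0.45 [ 90.1  20.5   0.7  -0.  -70.1 -16.5] [0.19092643 0.64735425 0.25149713] [  -3.97533408   89.99181685 -110.40918818] [-0.8  0.6  0.6]
```

View pics/top1.png

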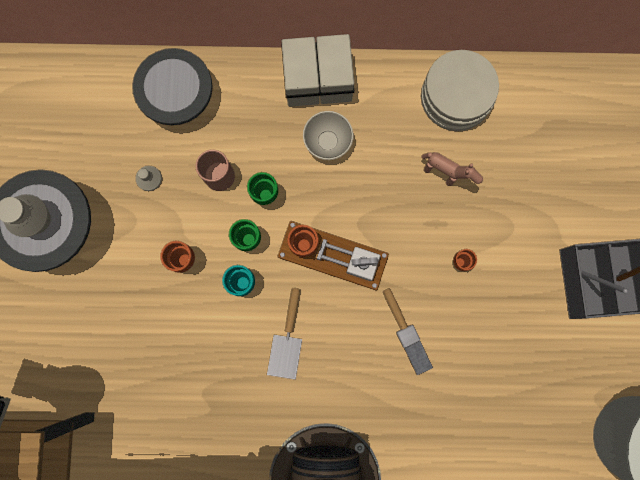

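View pics/side1.png

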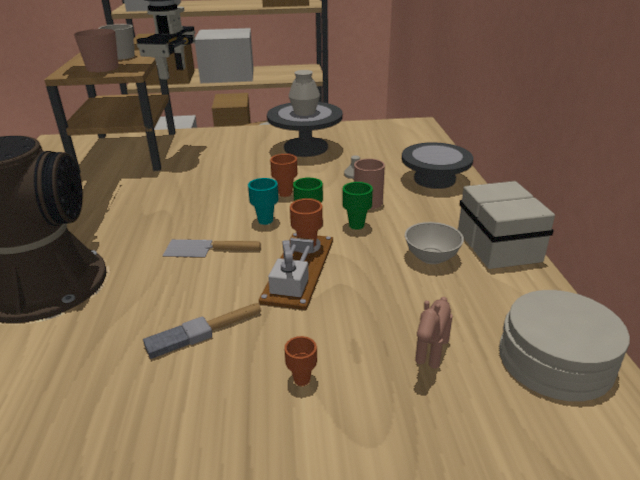

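The move was refused on validation, so I'll send all the keys in every row.

Request:
send_rows(
  deltas=[
    {"dx": 0, "dy": 0, "dz": 40, "ax": 0, "ay": 0, "az": 0, "fingers": 1},
    {"dx": 0, "dy": 0, "dz": 55, "ax": 0, "ay": 0, "az": 0, "fingers": 1},
    {"dx": 0, "dy": 20, "dz": 55, "ax": 0, "ay": 0, "az": 0, "fingers": 1},
    {"dx": 0, "dy": 40, "dz": 45, "ax": 0, "ay": 0, "az": 0, "fingers": 1},
    {"dx": 0, "dy": 50, "dz": 34, "ax": 0, "ay": 0, "az": 0, "fingers": 1},
    {"dx": 0, "dy": 55, "dz": 0, "ax": 0, "ay": 0, "az": 0, "fingers": 1},
    {"dx": 0, "dy": 55, "dz": 0, "ax": 0, "ay": 0, "az": 0, "fingers": 1},
    {"dx": 0, "dy": 55, "dz": 0, "ax": 0, "ay": 0, "az": 0, "fingers": 1},
    {"dx": 0, "dy": 55, "dz": 0, "ax": 0, "ay": 0, "az": 0, "fingers": 1},
    {"dx": 0, "dy": 38, "dz": 0, "ax": 0, "ay": 0, "az": 0, "fingers": 1},
    {"dx": 0, "dy": 0, "dz": 0, "ax": 0, "ay": 0, "az": 0, "fingers": 1},
  ],
)

```text
clock: 1.92
tool_pos: [0.4812, 0.3225, 0.2509]
orientation: [-6.7, 89.9, -113.3]
force: [-0.4, -1.0, -0.1]
opening: 0.0881
```

```bash
python3 - <<'E'
from h import *
d,a,o=rel([.479,.3235,.088]);print(d,a,o["clock"],o["joint_pos"].round(1),o["tool_pos"],o["orientation"],o["force"].round(1))
for n in("side","top"): cv2.imwrite(f"pics/{n}2.png",ctrl.snapshot(n)["image"])
E
```

```text
[162.9  -2.3  -0.5] -106.62 1.925 [ 53.2  11.6 -11.8   0.  -66.7  20.2] [0.4811586  0.32252618 0.25087455] [  -6.71488954   89.94087474 -113.33654893] [-0.4 -1.  -0.1]
```

View pics/top2.png

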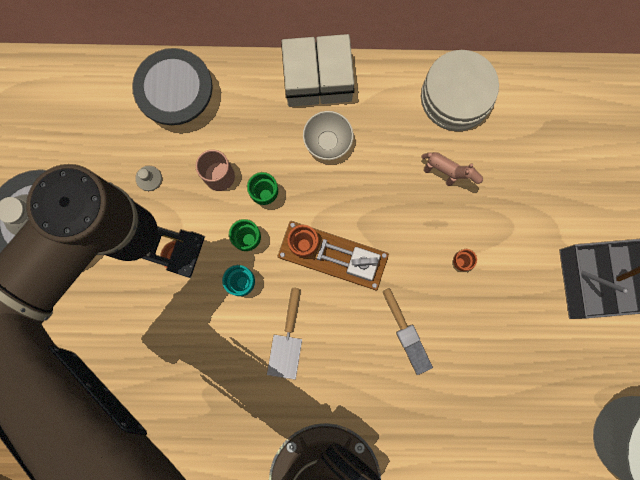

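View pics/side2.png

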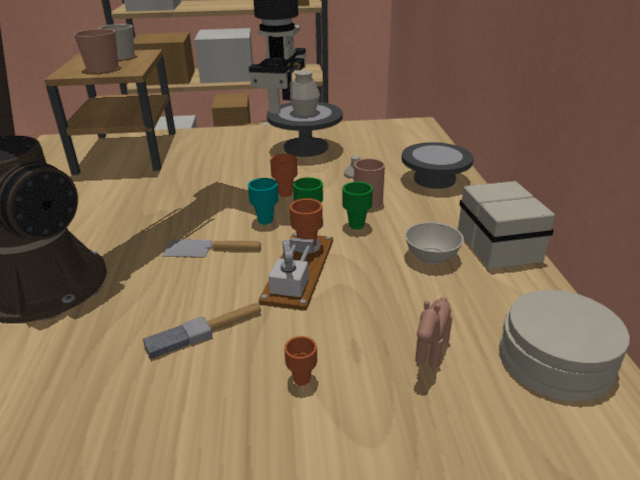

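Request:
send_rows(
  deltas=[
    {"dx": 25, "dy": -2, "dz": 0, "ax": 0, "ay": 0, "az": 0, "fingers": 1},
    {"dx": 35, "dy": 0, "dz": 0, "ax": 0, "ay": 0, "az": 0, "fingers": 1},
    {"dx": 20, "dy": 0, "dz": 0, "ax": 0, "ay": 0, "az": 0, "fingers": 1},
    {"dx": 0, "dy": 0, "dz": 0, "ax": 0, "ay": 0, "az": 0, "fingers": 1},
  ],
)

```text
clock: 2.52
tool_pos: [0.4757, 0.3241, 0.1706]
orientation: [-27.1, 89.9, -133.5]
force: [-0.7, -0.1, -0.0]
opening: 0.0877
```

```bash
python3 - <<'E'
from h import *
d,a,o=rel([.479,.3235,.088]);print(d,a,o["clock"],o["joint_pos"].round(1),o["tool_pos"],o["force"].round(1))
for n in("side","top"):
    im=ctrl.snapshot(n)["image"];cv2.imwrite(f"pics/{n}3.png",cv2.resize(im[130:330,0:280] if n=="top" else im[0:220,200:400],None,fx=2.7,fy=2.7))
E
```

```text
[82.6  3.5 -0.6] -106.36 2.525 [ 53.7  15.1 -18.4  -0.  -56.7  19.9] [0.47565282 0.32409003 0.17060755] [-0.7 -0.1 -0. ]
```

View pics/top3.png

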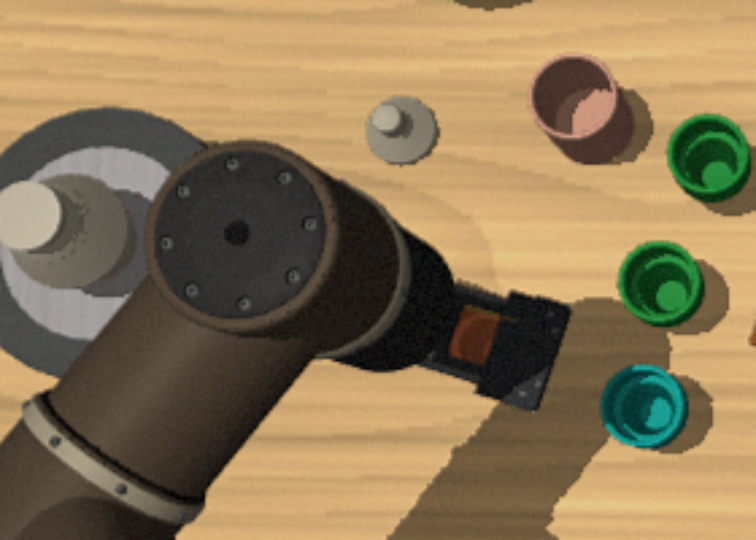

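View pics/side3.png

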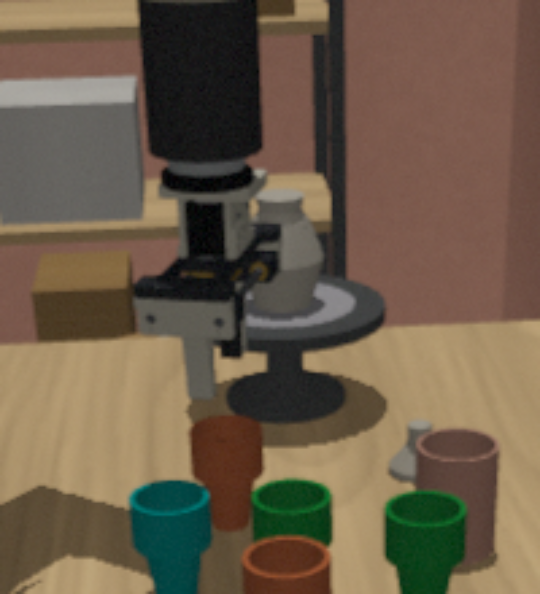

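```bash
python3 - <<'E'
from h import *
d,a,o=rel([.479,.3235,.088]);print(d,a,o["clock"],o["joint_pos"].round(2),o["tool_pos"])
E
```

```text
[84.6  2.3  0.9] -106.35 2.625 [ 5.369e+01  1.505e+01 -1.820e+01  2.000e-02 -5.669e+01  1.994e+01] [0.47697825 0.32496548 0.17262911]
```

Request:
send_rows(
  deltas=[
    {"dx": 0, "dy": 0, "dz": 0, "ax": 0, "ay": 0, "az": 0, "fingers": 1},
  ],
)

```text
clock: 2.75
tool_pos: [0.4774, 0.325, 0.173]
orientation: [154.1, 89.9, 47.7]
force: [0.1, -0.3, 1.0]
opening: 0.0875
```

```bash
python3 - <<'E'
from h import *
d,a,o=rel([.479,.3235,.088]);print(d,a,o["clock"],o["joint_pos"].round(2),o["tool_pos"])
E
```

```text
[85.   1.8  1.1] -106.39 2.75 [ 5.365e+01  1.503e+01 -1.817e+01  2.000e-02 -5.667e+01  1.995e+01] [0.47742068 0.32497608 0.17298313]
```

Request:
send_rows(
  deltas=[
    {"dx": 25, "dy": 2, "dz": 0, "ax": 0, "ay": 0, "az": 0, "fingers": 1},
    {"dx": 30, "dy": 0, "dz": 0, "ax": 0, "ay": 0, "az": 0, "fingers": 1},
    {"dx": 19, "dy": 0, "dz": 0, "ax": 0, "ay": 0, "az": 0, "fingers": 1},
    {"dx": 10, "dy": 0, "dz": 0, "ax": 0, "ay": 0, "az": 0, "fingers": 1},
    {"dx": 0, "dy": 0, "dz": 0, "ax": 0, "ay": 0, "az": 0, "fingers": 1},
    {"dx": 0, "dy": 0, "dz": 0, "ax": 0, "ay": 0, "az": 0, "fingers": 0.7},
    {"dx": 0, "dy": 0, "dz": 0, "ax": 0, "ay": 0, "az": 0, "fingers": 0.6},
    {"dx": 0, "dy": 0, "dz": 0, "ax": 0, "ay": 0, "az": 0, "fingers": 0.6},
    {"dx": 0, "dy": 0, "dz": 0, "ax": 0, "ay": 0, "az": 0, "fingers": 0.5},
    {"dx": 0, "dy": 0, "dz": 0, "ax": 0, "ay": 0, "az": 0, "fingers": 0.5},
  ],
)

```text
clock: 4.0
tool_pos: [0.4796, 0.3241, 0.0882]
orientation: [146.3, 89.9, 39.9]
force: [-1.0, 0.6, 5.5]
opening: 0.0658
```

```bash
python3 - <<'E'
from h import *
d,a,o=rel([.479,.3235,.088]);print(d,a,o["clock"],o["joint_pos"].round(2),o["tool_pos"],o["force"].round(1),o["opening"])
for n in("side","top"):
    im=ctrl.snapshot(n)["image"];cv2.imwrite(f"pics/{n}4.png",cv2.resize(im[180:330,100:280] if n=="top" else im[60:220,200:400],None,fx=3.5,fy=3.5))
E
```

```text
[ 0.2 -0.4  0.8] -106.41 4.0 [ 5.341e+01  2.054e+01 -2.328e+01  3.000e-02 -4.611e+01  2.016e+01] [0.47962675 0.32411059 0.08822956] [-1.   0.6  5.5] 0.06575177484793376
```

View pics/side4.png

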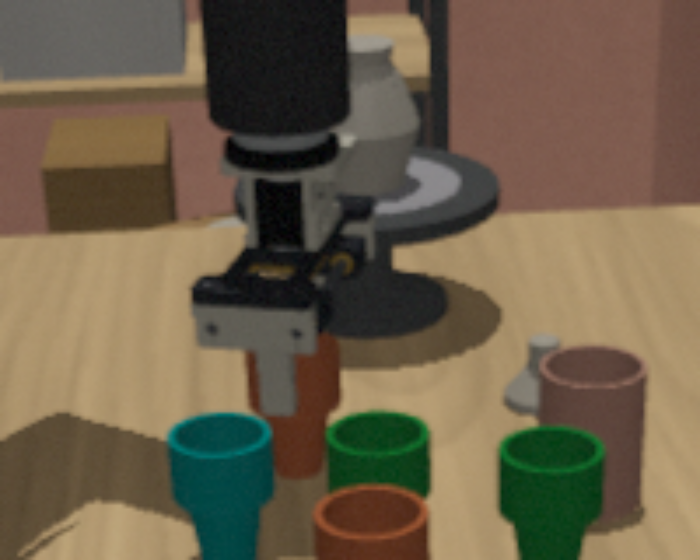

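View pics/top4.png

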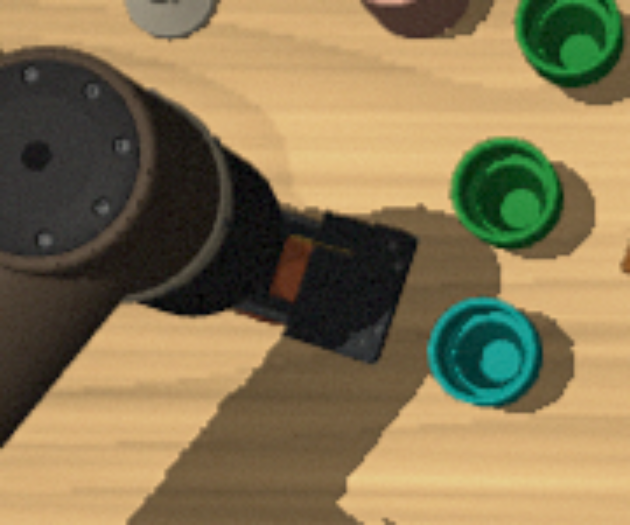

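Request:
send_rows(
  deltas=[
    {"dx": -5, "dy": 0, "dz": 0, "ax": 0, "ay": 0, "az": 0, "fingers": 0.5},
    {"dx": -20, "dy": 0, "dz": 0, "ax": 0, "ay": 0, "az": 0, "fingers": 0.5},
    {"dx": -35, "dy": 0, "dz": 0, "ax": 0, "ay": 0, "az": 0, "fingers": 0.5},
    {"dx": -35, "dy": 0, "dz": 0, "ax": 0, "ay": 0, "az": 0, "fingers": 0.5},
    {"dx": -25, "dy": 4, "dz": 10, "ax": 0, "ay": 0, "az": 0, "fingers": 0.5},
    {"dx": -20, "dy": 12, "dz": 27, "ax": 0, "ay": 0, "az": 0, "fingers": 0.5},
    {"dx": 0, "dy": 18, "dz": 40, "ax": 0, "ay": 0, "az": 0, "fingers": 0.5},
    {"dx": 0, "dy": 20, "dz": 45, "ax": 0, "ay": 0, "az": 0, "fingers": 0.5},
    {"dx": 0, "dy": 20, "dz": 45, "ax": 0, "ay": 0, "az": 0, "fingers": 0.5},
    {"dx": 0, "dy": 18, "dz": 41, "ax": 0, "ay": 0, "az": 0, "fingers": 0.5},
    {"dx": 0, "dy": 12, "dz": 27, "ax": 0, "ay": 0, "az": 0, "fingers": 0.5},
    {"dx": 0, "dy": 6, "dz": 13, "ax": 0, "ay": 0, "az": 0, "fingers": 0.5},
  ],
)

```text
clock: 5.6
tool_pos: [0.5138, 0.053, 0.2271]
orientation: [-62.8, 89.9, -169.3]
force: [-0.6, 0.1, -1.6]
opening: 0.0656
```

Request:
send_rows(
  deltas=[
    {"dx": 0, "dy": 0, "dz": 0, "ax": 0, "ay": 0, "az": 0, "fingers": 0.5},
    {"dx": 0, "dy": 0, "dz": 0, "ax": 0, "ay": 0, "az": 0, "fingers": 0.5},
  ],
)

```text
clock: 5.85
tool_pos: [0.5144, 0.0552, 0.2274]
orientation: [-82.5, 90.0, 171.1]
force: [0.0, 1.1, -1.8]
opening: 0.0653
```

```bash
python3 - <<'E'
from h import *
d,a,o=rel([.5145,.0545,.088+.054]);print(d,a,o["clock"],o["joint_pos"].round(2),o["tool_pos"],o["force"].round(1),o["opening"])
for n in("side","top"):
    im=ctrl.snapshot(n)["image"];cv2.imwrite(f"pics/{n}5r.png",im);cv2.imwrite(f"pics/{n}5.png",cv2.resize(im[150:300,230:410] if n=="top" else im[90:250,220:400],None,fx=3.5,fy=3.5))
E
```

```text
[85.4  0.3  0.7] -106.42 5.85 [ 2.788e+01  6.710e+00 -2.103e+01 -1.000e-02 -6.227e+01  4.571e+01] [0.51439882 0.05522559 0.22740845] [ 0.   1.1 -1.8] 0.0653246073344951
```

View pics/side5.png

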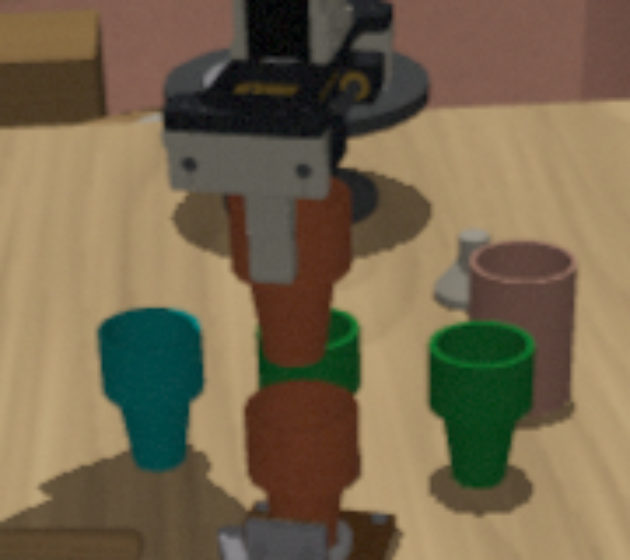

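View pics/top5.png

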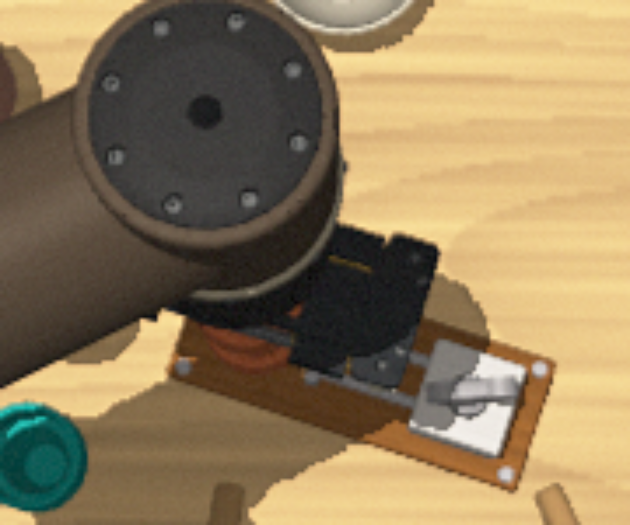

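```bash
python3 - <<'E'
from h import *
s=ctrl.snapshot("side");im=s["image"]
h=cv2.cvtColor(im,cv2.COLOR_BGR2HSV);m=cv2.inRange(h,(0,120,35),(14,255,255))
for v in list(range(140,172,3))+list(range(180,200,3))+list(range(202,240,3)):
    x=np.where(m[v,270:340]>0)[0]+270
    print(v,x.min() if len(x) else None,x.max() if len(x) else None,(x.min()+x.max())/2 if len(x) else None)
for z in (.107,.086,.065): print("A",z,proj(s,[.5145,.0545,z]))
for z in (.139,.16,.192,.213,.234): print("B",z,proj(s,[.5145,.0545,z]))
E
```

```text
140 None None None
143 315 319 317.0
146 285 319 302.0
149 285 319 302.0
152 285 319 302.0
155 285 320 302.5
158 286 320 303.0
161 286 320 303.0
164 286 319 302.5
167 287 318 302.5
170 290 315 302.5
180 294 313 303.5
183 295 312 303.5
186 295 312 303.5
189 296 311 303.5
192 297 310 303.5
195 None None None
198 None None None
202 293 319 306.0
205 291 321 306.0
208 290 321 305.5
211 290 321 305.5
214 290 321 305.5
217 290 321 305.5
220 291 322 306.5
223 291 322 306.5
226 292 321 306.5
229 294 317 305.5
232 296 316 306.0
235 297 316 306.5
238 304 332 318.0
A 0.107 [304.66489088 204.95796598]
A 0.086 [304.99799166 214.24749588]
A 0.065 [305.32428338 223.34713458]
B 0.139 [304.14372643 190.42370735]
B 0.16 [303.79246226 180.62763606]
B 0.192 [303.24248584 165.28986797]
B 0.213 [302.87153111 154.9446652 ]
B 0.234 [302.49231394 144.36903889]
```

Request:
send_rows(
  deltas=[
    {"dx": 10, "dy": 1.5, "dz": 0, "ax": 0, "ay": 0, "az": 0, "fingers": 0.5},
    {"dx": 20, "dy": 0, "dz": 0, "ax": 0, "ay": 0, "az": 0, "fingers": 0.5},
    {"dx": 15, "dy": 0, "dz": 0, "ax": 0, "ay": 0, "az": 0, "fingers": 0.5},
    {"dx": 10, "dy": 0, "dz": 0, "ax": 0, "ay": 0, "az": 0, "fingers": 0.5},
    {"dx": 0, "dy": 0, "dz": 0, "ax": 0, "ay": 0, "az": 0, "fingers": 0.5},
  ],
)

```text
clock: 6.62
tool_pos: [0.5156, 0.0541, 0.1717]
orientation: [-45.6, 89.9, -152.0]
force: [0.2, 0.6, -1.1]
opening: 0.0656
```

```bash
python3 - <<'E'
from h import *
d,a,o=rel([.5155,.0545,.088+.054]);print(d,a,o["clock"],o["tool_pos"],o["force"].round(1),o["moment"].round(2),o["opening"])
s=ctrl.snapshot("side");im=s["image"];cv2.imwrite("pics/side6.png",cv2.resize(im[120:280,230:390],None,fx=3.7,fy=3.7,interpolation=cv2.INTER_CUBIC))
h=cv2.cvtColor(im,cv2.COLOR_BGR2HSV);m=cv2.inRange(h,(0,120,35),(14,255,255))
for v in list(range(166,240,4)):
    x=np.where(m[v,270:340]>0)[0]+270
    if len(x):print(v,x.min(),x.max(),(x.min()+x.max())/2)
E
```

```text
[29.7 -0.2 -0.4] -106.43 6.625 [0.51560028 0.05407974 0.17173423] [ 0.2  0.6 -1.1] [-0.   -0.06  0.03] 0.06558888029229033
170 316 319 317.5
174 316 320 318.0
178 288 320 304.0
182 288 320 304.0
186 288 320 304.0
190 288 320 304.0
194 289 319 304.0
198 293 315 304.0
202 293 319 306.0
206 290 321 305.5
210 290 321 305.5
214 290 321 305.5
218 290 322 306.0
222 291 322 306.5
226 292 321 306.5
230 296 317 306.5
234 292 316 304.0
238 303 332 317.5
```

View pics/side6.png

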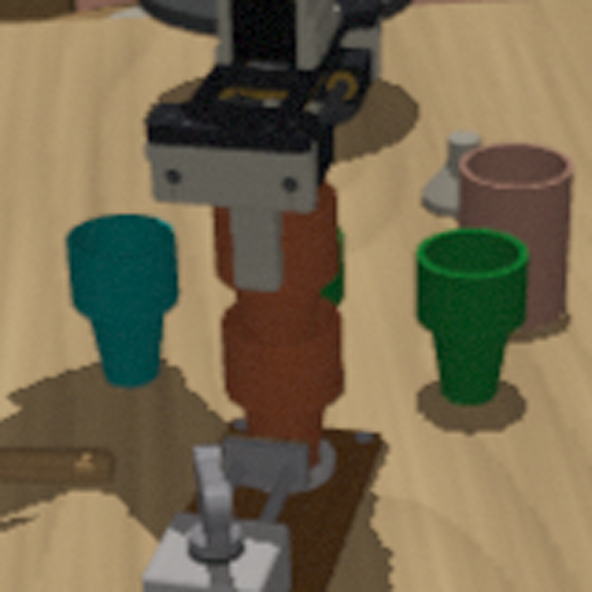

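Request:
send_rows(
  deltas=[
    {"dx": 8, "dy": 0.8, "dz": 0, "ax": 0, "ay": 0, "az": 0, "fingers": 0.5},
    {"dx": 8, "dy": 0, "dz": 0, "ax": 0, "ay": 0, "az": 0, "fingers": 0.5},
    {"dx": 6, "dy": 0, "dz": 0, "ax": 0, "ay": 0, "az": 0, "fingers": 0.5},
    {"dx": 3, "dy": 0, "dz": 0, "ax": 0, "ay": 0, "az": 0, "fingers": 0.5},
    {"dx": 0, "dy": 0, "dz": 0, "ax": 0, "ay": 0, "az": 0, "fingers": 0.5},
  ],
)

```text
clock: 7.3
tool_pos: [0.5166, 0.054, 0.1474]
orientation: [-41.3, 90.0, -147.7]
force: [-0.4, -0.3, -1.9]
opening: 0.0655
```

Request:
send_rows(
  deltas=[
    {"dx": 2, "dy": 0, "dz": 0, "ax": 0, "ay": 0, "az": 0, "fingers": 0.5},
    {"dx": 1, "dy": 0, "dz": 0, "ax": 0, "ay": 0, "az": 0, "fingers": 0.5},
    {"dx": 1, "dy": 0, "dz": 0, "ax": 0, "ay": 0, "az": 0, "fingers": 0.5},
    {"dx": 0, "dy": 0, "dz": 0, "ax": 0, "ay": 0, "az": 0, "fingers": 0.5},
  ],
)

```text
clock: 7.8
tool_pos: [0.5167, 0.054, 0.1435]
orientation: [-28.2, 90.0, -134.6]
force: [-0.1, 0.2, -1.9]
opening: 0.0651
```

```bash
python3 - <<'E'
from h import *
d,a,o=rel([.5155,.0545,.088+.054]);print(d,a,o["clock"],o["tool_pos"],o["force"].round(1),o["moment"].round(2),o["opening"])
s=ctrl.snapshot("side");im=s["image"];cv2.imwrite("pics/side7.png",cv2.resize(im[130:270,230:390],None,fx=4,fy=4,interpolation=cv2.INTER_CUBIC))
E
```

```text
[ 1.5 -1.3 -0.1] -106.43 7.8 [0.51667451 0.05400098 0.14352703] [-0.1  0.2 -1.9] [-0.   -0.03 -0.  ] 0.06512642310994311
```

View pics/side7.png

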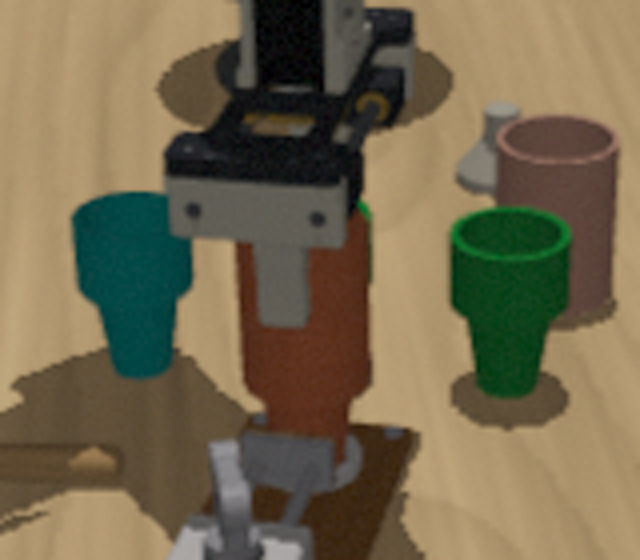

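Request:
send_rows(
  deltas=[
    {"dx": 1, "dy": 0, "dz": 0, "ax": 0, "ay": 0, "az": 0, "fingers": 0.5},
    {"dx": 1, "dy": 0, "dz": 0, "ax": 0, "ay": 0, "az": 0, "fingers": 0.5},
    {"dx": 0, "dy": 0, "dz": 0, "ax": 0, "ay": 0, "az": 0, "fingers": 0.5},
  ],
)

```text
clock: 8.22
tool_pos: [0.5171, 0.0538, 0.1424]
orientation: [75.4, 89.9, -31.0]
force: [-1.8, -1.8, 4.6]
opening: 0.0655
```

Request:
send_rows(
  deltas=[
    {"dx": 1, "dy": 0, "dz": 0, "ax": 0, "ay": 0, "az": 0, "fingers": 0.5},
    {"dx": 0, "dy": 0, "dz": 0, "ax": 0, "ay": 0, "az": 0, "fingers": 0.5},
    {"dx": 0, "dy": 0, "dz": 0, "ax": 0, "ay": 0, "az": 0, "fingers": 0.5},
  ],
)

```text
clock: 8.6
tool_pos: [0.5175, 0.0536, 0.1422]
orientation: [81.1, 89.9, -25.3]
force: [-3.0, -3.3, 12.6]
opening: 0.0656
```

Request:
send_rows(
  deltas=[
    {"dx": -1, "dy": 0, "dz": 0, "ax": 0, "ay": 0, "az": 0, "fingers": 0.5},
    {"dx": 0, "dy": 0, "dz": 0, "ax": 0, "ay": 0, "az": 0, "fingers": 0.77},
    {"dx": 0, "dy": 0, "dz": 0, "ax": 0, "ay": 0, "az": 0, "fingers": 0.8},
    {"dx": 0, "dy": 0, "dz": 0, "ax": 0, "ay": 0, "az": 0, "fingers": 0.95},
    {"dx": 0, "dy": 0, "dz": 0, "ax": 0, "ay": 0, "az": 0, "fingers": 0.95},
  ],
)

```text
clock: 9.22
tool_pos: [0.5167, 0.054, 0.1414]
orientation: [-48.8, 90.0, -155.2]
force: [0.1, -0.2, 0.6]
opening: 0.0817
```

```bash
python3 - <<'E'
from h import *
d,a,o=rel([.5155,.0545,.088+.054]);print(d,a,o["clock"],o["tool_pos"],o["force"].round(1),o["moment"].round(2),o["opening"])
s=ctrl.snapshot("side");im=s["image"];cv2.imwrite("pics/side8.png",cv2.resize(im[130:270,230:390],None,fx=4,fy=4,interpolation=cv2.INTER_CUBIC))
E
```

```text
[-0.6 -1.3 -0.1] -106.43 9.225 [0.51669065 0.05403734 0.14140502] [ 0.1 -0.2  0.6] [-0.03 -0.01  0.02] 0.08167238864553535
```

View pics/side8.png

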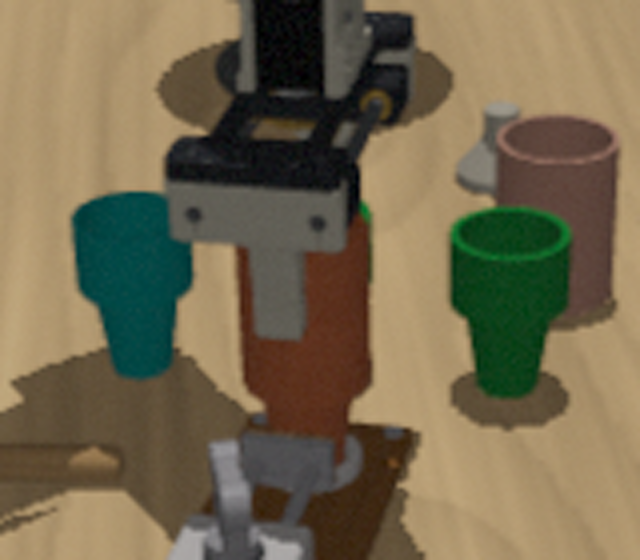

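Request:
send_rows(
  deltas=[
    {"dx": -10, "dy": 0, "dz": 0, "ax": 0, "ay": 0, "az": 0, "fingers": 0.95},
    {"dx": -30, "dy": 0, "dz": 0, "ax": 0, "ay": 0, "az": 0, "fingers": 0.95},
    {"dx": -40, "dy": 0, "dz": 0, "ax": 0, "ay": 0, "az": 0, "fingers": 0.95},
    {"dx": -20, "dy": 0, "dz": 0, "ax": 0, "ay": 0, "az": 0, "fingers": 0.95},
    {"dx": 0, "dy": -3, "dz": 40, "ax": 0, "ay": 0, "az": 0, "fingers": 0.9},
    {"dx": 0, "dy": 0, "dz": 50, "ax": 0, "ay": 0, "az": 0, "fingers": 0.7},
    {"dx": 0, "dy": 0, "dz": 50, "ax": 0, "ay": 0, "az": 0, "fingers": 0.5},
    {"dx": 0, "dy": 0, "dz": 0, "ax": 0, "ay": 0, "az": 0, "fingers": 0.5},
  ],
)

```text
clock: 10.28
tool_pos: [0.4732, -0.0817, 0.2425]
orientation: [109.6, 90.0, 2.9]
force: [0.6, 0.9, 0.4]
opening: 0.0543
```

Request:
send_rows(
  deltas=[
    {"dx": 0, "dy": 0, "dz": 0, "ax": 2, "ay": 0, "az": 0, "fingers": 0.5},
    {"dx": 0, "dy": 0, "dz": 0, "ax": 2, "ay": 0, "az": 0, "fingers": 0.5},
    {"dx": 0, "dy": 0, "dz": 0, "ax": 2, "ay": 0, "az": 0, "fingers": 0.5},
    {"dx": 0, "dy": 0, "dz": 0, "ax": 2, "ay": 0, "az": 0, "fingers": 0.5},
    {"dx": 0, "dy": 0, "dz": 0, "ax": 2, "ay": 0, "az": 0, "fingers": 0.5},
    {"dx": 0, "dy": 0, "dz": 0, "ax": 2, "ay": 0, "az": 0, "fingers": 0.5},
    {"dx": 0, "dy": 0, "dz": 0, "ax": 1.8, "ay": 0, "az": 0, "fingers": 0.5},
    {"dx": 0, "dy": 0, "dz": 0, "ax": 0, "ay": 0, "az": 0, "fingers": 0.5},
  ],
)

```text
clock: 11.28
tool_pos: [0.4746, -0.0789, 0.242]
orientation: [-174.9, 90.0, 9.8]
force: [0.3, 0.1, 0.7]
opening: 0.044
```

```bash
python3 - <<'E'
from h import *
d,a,o=rel([.4708,-.0798,.2]);print(d,a,o["clock"],o["joint_pos"].round(1),o["tool_pos"],o["force"].round(1),o["opening"])
for n in("side","top"):
    im=ctrl.snapshot(n)["image"];cv2.imwrite(f"pics/{n}9.png",im)
E
```

```text
[42.   0.6  3.9] -175.34 11.275 [ 14.1   2.4 -23.8   0.  -63.7  -9.4] [ 0.47456902 -0.07890074  0.24203176] [0.3 0.1 0.7] 0.04396096185911214
```

View pics/side9.png

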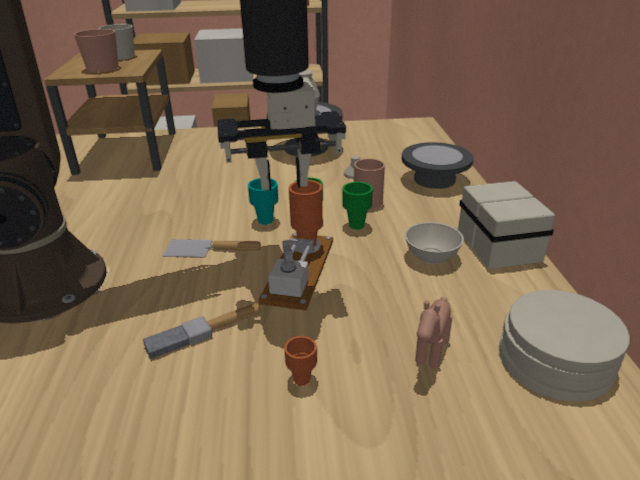

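View pics/top9.png

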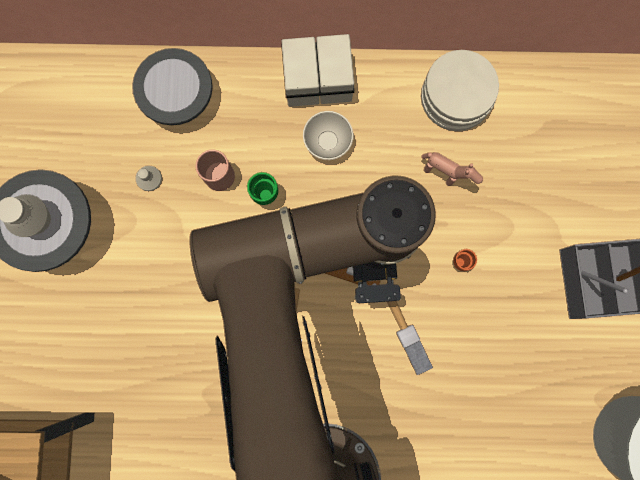

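```bash
python3 - <<'E'
from h import *
t=ctrl.snapshot("top");s=ctrl.snapshot("side")
print("wing top", ray(t,325+361/9,230+280/9,.093), "ends",ray(t,325+247/9,230+286/9,.093),ray(t,325+476/9,230+271/9,.093))
print("hub side", ray(s,255+234/7,225+297/7,.058))
for X in ([.4708,-.0798,.058],[.4727,-.0789,.058]): print(proj(s,X),proj(t,X))
im=cv2.imread("pics/side9.png");cv2.imwrite("pics/c9.png",cv2.resize(im[225:310,255:340],None,fx=7,fy=7,interpolation=cv2.INTER_CUBIC))
im=cv2.imread("pics/top0.png");cv2.imwrite("pics/c10.png",cv2.resize(im[230:295,325:400],None,fx=9,fy=9,interpolation=cv2.INTER_NEAREST))
E
```

```text
wing top [ 0.47270664 -0.07984386  0.093     ] ends [ 0.47089083 -0.05274348  0.093     ] [ 0.47524396 -0.10720037  0.093     ]
hub side [ 0.47446012 -0.08780755  0.058     ]
[286.23011529 265.04721304] [363.99539662 263.60346213]
[287.26287951 264.6993536 ] [363.59008842 262.73598414]
```

View pics/c9.png

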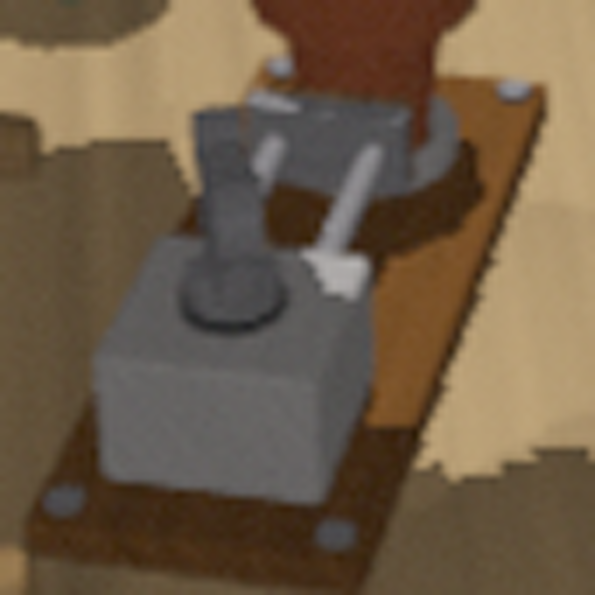

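View pics/c10.png

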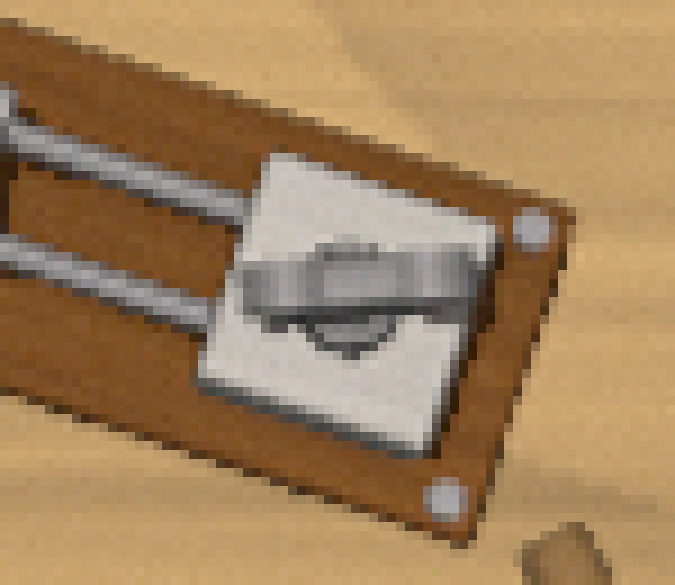

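Request:
send_rows(
  deltas=[
    {"dx": 25, "dy": 0, "dz": 1, "ax": 0, "ay": 0, "az": 0, "fingers": 0.5},
    {"dx": 40, "dy": 0, "dz": 0, "ax": 0, "ay": 0, "az": 0, "fingers": 0.5},
    {"dx": 30, "dy": 0, "dz": 0, "ax": 0, "ay": 0, "az": 0, "fingers": 0.5},
    {"dx": 15, "dy": 0, "dz": 0, "ax": 0, "ay": 0, "az": 0, "fingers": 0.5},
    {"dx": 0, "dy": 0, "dz": 0, "ax": 0, "ay": 0, "az": 0, "fingers": 0.5},
    {"dx": 0, "dy": 0, "dz": 0, "ax": 0, "ay": 0, "az": 0, "fingers": 0.5},
  ],
)

```text
clock: 12.22
tool_pos: [0.4738, -0.0794, 0.1323]
orientation: [171.1, 89.9, -4.3]
force: [0.7, -0.1, -0.3]
opening: 0.0434
```

```bash
python3 - <<'E'
from h import *
d,a,o=rel([.4732,-.0793,.110]);print(d,a,o["clock"],o["joint_pos"].round(1),o["tool_pos"],o["force"].round(1),o["opening"])
for n in("side","top"):
    im=ctrl.snapshot(n)["image"];cv2.imwrite(f"pics/{n}11.png",cv2.resize(im[140:310,220:400] if n=="side" else im[200:320,280:460],None,fx=3.5,fy=3.5))
E
```

```text
[22.3 -0.2  0.6] -175.37 12.225 [ 14.    8.9 -32.7   0.  -48.3  -9.4] [ 0.47378978 -0.07943371  0.1322794 ] [ 0.7 -0.1 -0.3] 0.04337746132096993
```

View pics/side11.png

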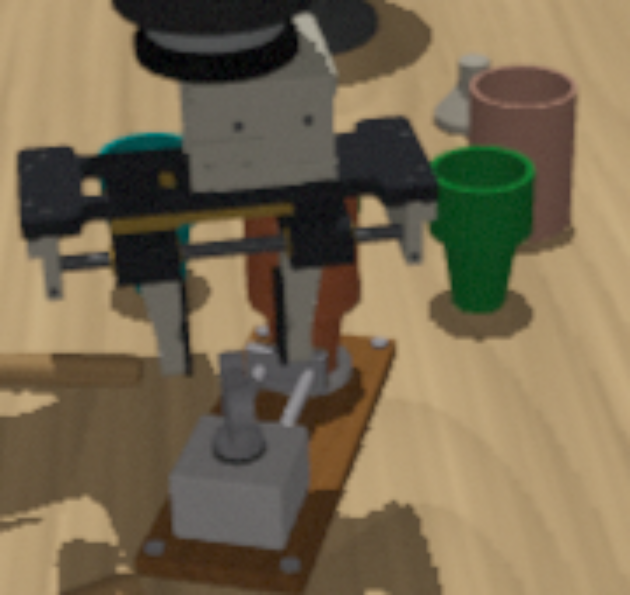

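View pics/top11.png

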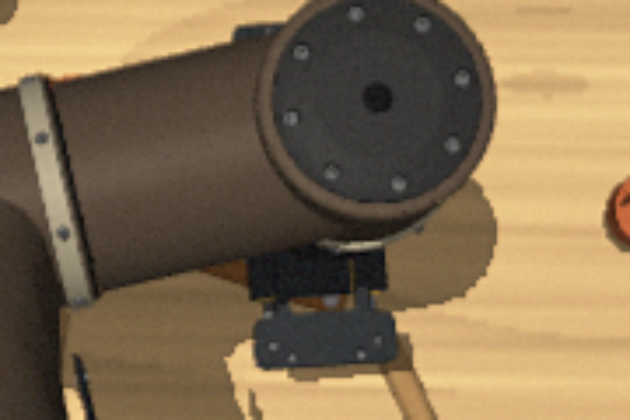

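Request:
send_rows(
  deltas=[
    {"dx": 12, "dy": 0, "dz": 0, "ax": 0, "ay": 0, "az": 0, "fingers": 0.5},
    {"dx": 10, "dy": 0, "dz": 0, "ax": 0, "ay": 0, "az": 0, "fingers": 0.5},
    {"dx": 0, "dy": 0, "dz": 0, "ax": 0, "ay": 0, "az": 0, "fingers": 0.4},
    {"dx": 0, "dy": 0, "dz": 0, "ax": 0, "ay": 0, "az": 0, "fingers": 0.3},
    {"dx": 0, "dy": 0, "dz": 0, "ax": 0, "ay": 0, "az": 0, "fingers": 0.2},
    {"dx": 0, "dy": 0, "dz": 0, "ax": 0, "ay": 0, "az": 0, "fingers": 0.1},
    {"dx": 0, "dy": 0, "dz": 0, "ax": 0, "ay": 0, "az": 0, "fingers": 0},
    {"dx": 0, "dy": 0, "dz": 0, "ax": 0, "ay": 0, "az": 0, "fingers": 0},
    {"dx": 0, "dy": 0, "dz": 0, "ax": 0, "ay": 0, "az": 0, "fingers": 0},
  ],
)

```text
clock: 13.45
tool_pos: [0.4736, -0.0795, 0.1098]
orientation: [178.4, 90.0, 3.0]
force: [1.5, -0.2, 1.5]
opening: 0.0113
```

```bash
python3 - <<'E'
from h import *
d,a,o=rel([.4732,-.0793,.110]);print(d,a,o["clock"],o["joint_pos"].round(1),o["tool_pos"],o["force"].round(1),o["moment"].round(2),o["opening"])
for n in("side",):
    im=ctrl.snapshot(n)["image"];cv2.imwrite(f"pics/{n}12.png",cv2.resize(im[140:310,220:400] if n=="side" else im[200:320,280:460],None,fx=3.5,fy=3.5))
E
```

```text
[-0.2 -0.2  0.4] -175.43 13.45 [ 14.   10.7 -34.2   0.  -45.1  -9.5] [ 0.47360103 -0.07945161  0.10977699] [ 1.5 -0.2  1.5] [ 0.08 -0.52  0.02] 0.01133087431360616
```

View pics/side12.png

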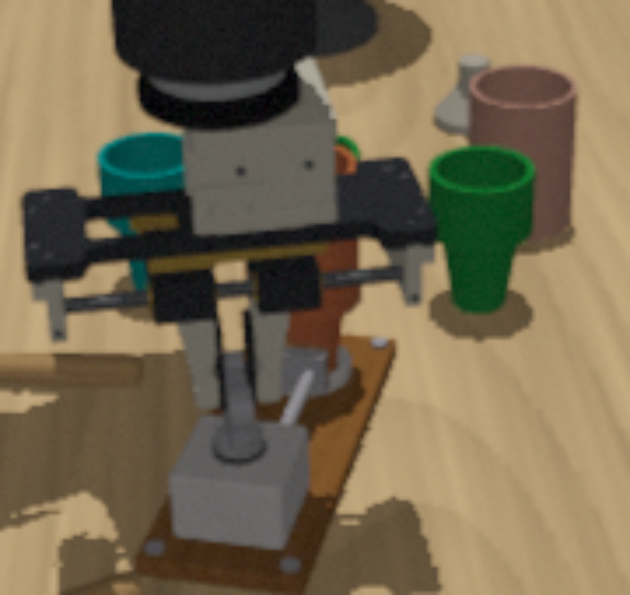

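Request:
send_rows(
  deltas=[
    {"dx": 0, "dy": 0, "dz": 0, "ax": 0.5, "ay": 0, "az": 0, "fingers": 0},
    {"dx": 0, "dy": 0, "dz": 0, "ax": 1, "ay": 0, "az": 0, "fingers": 0},
    {"dx": 0, "dy": 0, "dz": 0, "ax": 1.5, "ay": 0, "az": 0, "fingers": 0},
    {"dx": 0, "dy": 0, "dz": 0, "ax": 1.5, "ay": 0, "az": 0, "fingers": 0},
    {"dx": 0, "dy": 0, "dz": 0, "ax": 1.5, "ay": 0, "az": 0, "fingers": 0},
    {"dx": 0, "dy": 0, "dz": 0, "ax": 1.5, "ay": 0, "az": 0, "fingers": 0},
    {"dx": 0, "dy": 0, "dz": 0, "ax": 1.5, "ay": 0, "az": 0, "fingers": 0},
    {"dx": 0, "dy": 0, "dz": 0, "ax": 1.5, "ay": 0, "az": 0, "fingers": 0},
    {"dx": 0, "dy": 0, "dz": 0, "ax": 1.5, "ay": 0, "az": 0, "fingers": 0},
    {"dx": 0, "dy": 0, "dz": 0, "ax": 1, "ay": 0, "az": 0, "fingers": 0},
    {"dx": 0, "dy": 0, "dz": 0, "ax": 1, "ay": 0, "az": 0, "fingers": 0},
    {"dx": 0, "dy": 0, "dz": 0, "ax": 0, "ay": 0, "az": 0, "fingers": 0},
  ],
)

```text
clock: 15.0
tool_pos: [0.4725, -0.0789, 0.1098]
orientation: [20.0, 89.9, 134.5]
force: [-4.0, 6.8, 7.7]
opening: 0.0119
```

```bash
python3 - <<'E'
from h import *
d,a,o=rel([.4732,-.0793,.110]);print(d,a,o["clock"],o["joint_pos"].round(1),o["tool_pos"],o["force"].round(1),o["moment"].round(2),o["opening"])
for n in("side","top"):
    im=ctrl.snapshot(n)["image"];cv2.imwrite(f"pics/{n}13.png",cv2.resize(im[140:310,220:400] if n=="side" else im[200:320,280:460],None,fx=3.5,fy=3.5))
E
```

```text
[-0.2 -0.4 -0.7] 114.48 15.0 [ 14.1  10.6 -34.2  -0.1 -45.2 -79.5] [ 0.472533   -0.07888272  0.10976044] [-4.   6.8  7.7] [ 2.49  1.4  -0.06] 0.011856878849853078
```

View pics/side13.png

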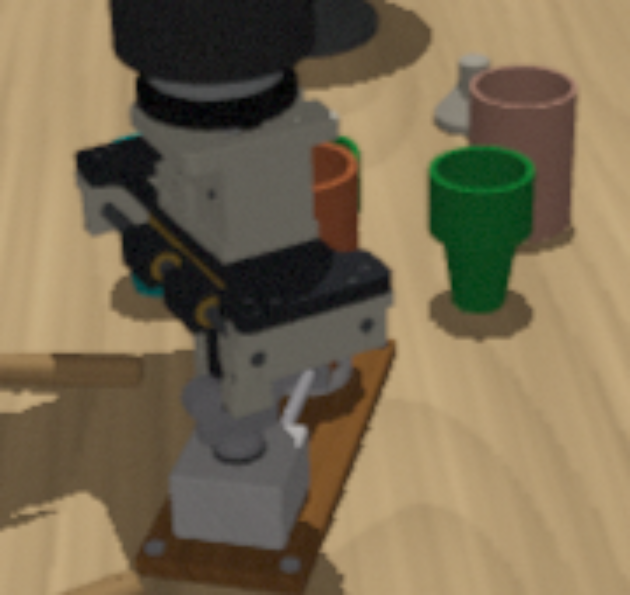

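View pics/top13.png

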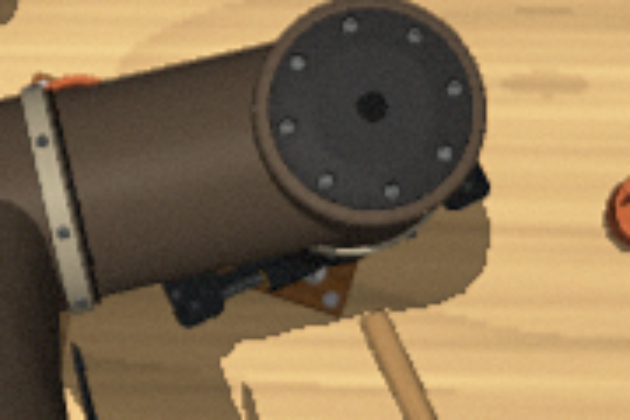

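Request:
send_rows(
  deltas=[
    {"dx": 0, "dy": 0, "dz": 0.7, "ax": 0.6, "ay": 0, "az": 0, "fingers": 0},
    {"dx": 0, "dy": 0, "dz": 0, "ax": 1, "ay": 0, "az": 0, "fingers": 0},
    {"dx": 0, "dy": 0, "dz": 0, "ax": 1, "ay": 0, "az": 0, "fingers": 0},
    {"dx": 0, "dy": 0, "dz": 0, "ax": 1, "ay": 0, "az": 0, "fingers": 0},
    {"dx": 0, "dy": 0, "dz": 0, "ax": 0, "ay": 0, "az": 0, "fingers": 0},
  ],
)

```text
clock: 15.72
tool_pos: [0.4724, -0.0784, 0.1098]
orientation: [40.0, 89.9, 136.5]
force: [-2.7, 4.2, 6.3]
opening: 0.0121
```

```bash
python3 - <<'E'
from h import *
d,a,o=rel([.4732,-.0793,.110]);print(d,a,o["clock"],o["tool_pos"],o["force"].round(1),o["moment"].round(2),o["opening"])
for n in("side",):
    im=ctrl.snapshot(n)["image"];cv2.imwrite(f"pics/{n}14.png",cv2.resize(im[140:310,220:400] if n=="side" else im[200:320,280:460],None,fx=3.5,fy=3.5))
E
```

```text
[-0.2 -0.7 -1. ] 96.48 15.725 [ 0.47240327 -0.0784105   0.10976422] [-2.7  4.2  6.3] [ 1.82  0.92 -0.05] 0.012069415764593893
```

View pics/side14.png

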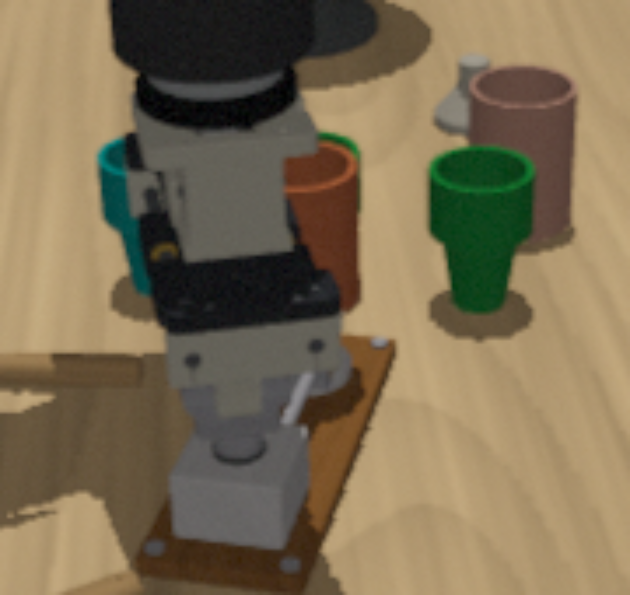

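Request:
send_rows(
  deltas=[
    {"dx": 0, "dy": 0, "dz": 0.5, "ax": 0.5, "ay": 0, "az": 0, "fingers": 0},
    {"dx": 0, "dy": 0, "dz": 0, "ax": 1, "ay": 0, "az": 0, "fingers": 0},
    {"dx": 0, "dy": 0, "dz": 0, "ax": 1, "ay": 0, "az": 0, "fingers": 0},
    {"dx": 0, "dy": 0, "dz": 0, "ax": 0.5, "ay": 0, "az": 0, "fingers": 0},
    {"dx": 0, "dy": 0, "dz": 0, "ax": 0, "ay": 0, "az": 0, "fingers": 0},
  ],
)

```text
clock: 16.4
tool_pos: [0.4724, -0.0781, 0.1098]
orientation: [66.1, 90.0, 147.6]
force: [-2.2, 3.4, 5.5]
opening: 0.0116
```

```bash
python3 - <<'E'
from h import *
d,a,o=rel([.4732,-.0793,.110]);print(d,a,o["clock"],o["tool_pos"],o["force"].round(1),o["moment"].round(2),o["opening"],o["tau"].round(2))
E
```

```text
[-0.2 -1.  -1.1] 81.52 16.4 [ 0.47240364 -0.07807221  0.10975455] [-2.2  3.4  5.5] [ 1.39  0.74 -0.06] 0.011618853567382426 [ -1.41 -34.89  21.23   5.76   0.46  -0.26]
```

Request:
send_rows(
  deltas=[
    {"dx": 0, "dy": 0, "dz": 0.4, "ax": 0.5, "ay": 0, "az": 0, "fingers": 0},
    {"dx": 0, "dy": 0, "dz": 0, "ax": 0.5, "ay": 0, "az": 0, "fingers": 0},
    {"dx": 0, "dy": 0, "dz": 0, "ax": 0.3, "ay": 0, "az": 0, "fingers": 0},
    {"dx": 0, "dy": 0, "dz": 0, "ax": 0, "ay": 0, "az": 0, "fingers": 0},
  ],
)

```text
clock: 16.9
tool_pos: [0.4725, -0.0779, 0.1098]
orientation: [94.6, 90.0, 169.7]
force: [-2.0, 2.4, 4.9]
opening: 0.012
```

```bash
cat > st.py <<'E'
from h import *
d,a,o=rel([.4732,-.0793,.110]);print(a,o["clock"],o["tool_pos"].round(4),o["force"].round(1),o["moment"].round(3),o["opening"].round(4),o["tau"].round(2)[-1], o["joint_pos"][-1].round(2))
E
python3 st.py
```

```text
Traceback (most recent call last):
  File "st.py", line 2, in <module>
    d,a,o=rel([.4732,-.0793,.110]);print(a,o["clock"],o["tool_pos"].round(4),o["force"].round(1),o["moment"].round(3),o["opening"].round(4),o["tau"].round(2)[-1], o["joint_pos"][-1].round(2))
                                                                                                                      ^^^^^^^^^^^^^^^^^^
AttributeError: 'float' object has no attribute 'round'
```

Request:
send_rows(
  deltas=[
    {"dx": 0, "dy": 0, "dz": 0, "ax": 0.2, "ay": 0, "az": 0, "fingers": 0},
    {"dx": 0, "dy": 0, "dz": 0, "ax": 0, "ay": 0, "az": 0, "fingers": 0},
  ],
)

```text
clock: 17.15
tool_pos: [0.4724, -0.0779, 0.1098]
orientation: [95.2, 90.0, 169.3]
force: [-3.1, 2.5, 4.7]
opening: 0.0117
```

```bash
python3 st.py
```

```text
Traceback (most recent call last):
  File "st.py", line 2, in <module>
    d,a,o=rel([.4732,-.0793,.110]);print(a,o["clock"],o["tool_pos"].round(4),o["force"].round(1),o["moment"].round(3),o["opening"].round(4),o["tau"].round(2)[-1], o["joint_pos"][-1].round(2))
                                                                                                                      ^^^^^^^^^^^^^^^^^^
AttributeError: 'float' object has no attribute 'round'
```

Request:
send_rows(
  deltas=[
    {"dx": 0, "dy": 0, "dz": 0, "ax": 0.3, "ay": 0, "az": 0, "fingers": 0},
    {"dx": 0, "dy": 0, "dz": 0, "ax": 0, "ay": 0, "az": 0, "fingers": 0},
  ],
)

```text
clock: 17.4
tool_pos: [0.4725, -0.0778, 0.1098]
orientation: [91.8, 90.0, 164.3]
force: [-1.6, 2.8, 5.8]
opening: 0.0119
```

```bash
python3 st.py
```

```text
Traceback (most recent call last):
  File "st.py", line 2, in <module>
    d,a,o=rel([.4732,-.0793,.110]);print(a,o["clock"],o["tool_pos"].round(4),o["force"].round(1),o["moment"].round(3),o["opening"].round(4),o["tau"].round(2)[-1], o["joint_pos"][-1].round(2))
                                                                                                                      ^^^^^^^^^^^^^^^^^^
AttributeError: 'float' object has no attribute 'round'
```

```bash
sed -i 's/o\["opening"\].round(4)/o["opening"]/' st.py; python3 st.py
```

```text
72.54 17.4 [ 0.4725 -0.0778  0.1098] [-1.6  2.8  5.8] [ 0.865  0.611 -0.015] 0.0118942125031386 -0.18 -121.68
```

Request:
send_rows(
  deltas=[
    {"dx": 0, "dy": 0, "dz": 0, "ax": 0.2, "ay": 0, "az": 0, "fingers": 0},
    {"dx": 0, "dy": 0, "dz": 0, "ax": 0, "ay": 0, "az": 0, "fingers": 0},
  ],
)

```text
clock: 17.65
tool_pos: [0.4724, -0.0778, 0.1097]
orientation: [100.6, 90.0, 172.2]
force: [-2.4, 3.2, 4.0]
opening: 0.0118
```

```bash
python3 st.py
```

```text
71.57 17.65 [ 0.4724 -0.0778  0.1097] [-2.4  3.2  4. ] [0.908 0.597 0.236] 0.01178100316756043 -0.32 -122.66
```

Request:
send_rows(
  deltas=[
    {"dx": 0, "dy": 0, "dz": 0, "ax": 0.2, "ay": 0, "az": 0, "fingers": 0},
    {"dx": 0, "dy": 0, "dz": 0, "ax": 0, "ay": 0, "az": 0, "fingers": 0},
  ],
)

```text
clock: 17.9
tool_pos: [0.4725, -0.0778, 0.1097]
orientation: [110.7, 90.0, -178.7]
force: [-3.2, 2.8, 5.0]
opening: 0.0119
```

```bash
python3 st.py
```

```text
70.59 17.9 [ 0.4725 -0.0778  0.1097] [-3.2  2.8  5. ] [0.972 0.801 0.461] 0.011938795749225115 -0.55 -123.65
```

Request:
send_rows(
  deltas=[
    {"dx": 0, "dy": 0, "dz": 0, "ax": -0.5, "ay": 0, "az": 0, "fingers": 0},
    {"dx": 0, "dy": 0, "dz": 0, "ax": -1, "ay": 0, "az": 0, "fingers": 0},
    {"dx": 0, "dy": 0, "dz": 0, "ax": -1.5, "ay": 0, "az": 0, "fingers": 0},
    {"dx": 0, "dy": 0, "dz": 0, "ax": -1.5, "ay": 0, "az": 0, "fingers": 0},
    {"dx": 0, "dy": 0, "dz": 0, "ax": -1.5, "ay": 0, "az": 0, "fingers": 0},
    {"dx": 0, "dy": 0, "dz": 0, "ax": -1.5, "ay": 0, "az": 0, "fingers": 0},
    {"dx": 0, "dy": 0, "dz": 0, "ax": -1.5, "ay": 0, "az": 0, "fingers": 0},
    {"dx": 0, "dy": 0, "dz": 0, "ax": -1.5, "ay": 0, "az": 0, "fingers": 0},
    {"dx": 0, "dy": 0, "dz": 0, "ax": -1.5, "ay": 0, "az": 0, "fingers": 0},
    {"dx": 0, "dy": 0, "dz": 0, "ax": -1.5, "ay": 0, "az": 0, "fingers": 0},
    {"dx": 0, "dy": 0, "dz": 0, "ax": -1.5, "ay": 0, "az": 0, "fingers": 0},
  ],
)

```text
clock: 19.27
tool_pos: [0.4728, -0.0789, 0.1098]
orientation: [110.2, 89.9, -104.0]
force: [2.4, -6.8, 1.8]
opening: 0.0118
```

Request:
send_rows(
  deltas=[
    {"dx": 0, "dy": 0, "dz": 0, "ax": -1.5, "ay": 0, "az": 0, "fingers": 0},
    {"dx": 0, "dy": 0, "dz": 0, "ax": -1, "ay": 0, "az": 0, "fingers": 0},
    {"dx": 0, "dy": 0, "dz": 0, "ax": -0.5, "ay": 0, "az": 0, "fingers": 0},
    {"dx": 0, "dy": 0, "dz": 0, "ax": -0.5, "ay": 0, "az": 0, "fingers": 0},
    {"dx": 0, "dy": 0, "dz": 0, "ax": 0, "ay": 0, "az": 0, "fingers": 0},
    {"dx": 0, "dy": 0, "dz": 0, "ax": 0, "ay": 0, "az": 0, "fingers": 0},
  ],
)

```text
clock: 20.02
tool_pos: [0.4731, -0.0791, 0.1098]
orientation: [109.9, 89.9, -87.1]
force: [2.1, -7.9, -0.9]
opening: 0.0112
```

```bash
python3 st.py; python3 - <<'E'
from h import *
for n in("side","top"):
    im=ctrl.snapshot(n)["image"];cv2.imwrite(f"pics/{n}15.png",cv2.resize(im[140:310,220:400] if n=="side" else im[200:320,280:460],None,fx=3.5,fy=3.5))
E
```

```text
163.08 20.025 [ 0.4731 -0.0791  0.1098] [ 2.1 -7.9 -0.9] [-2.977 -1.052  0.047] 0.011239078754632686 -0.03 -31.17
```

View pics/side15.png

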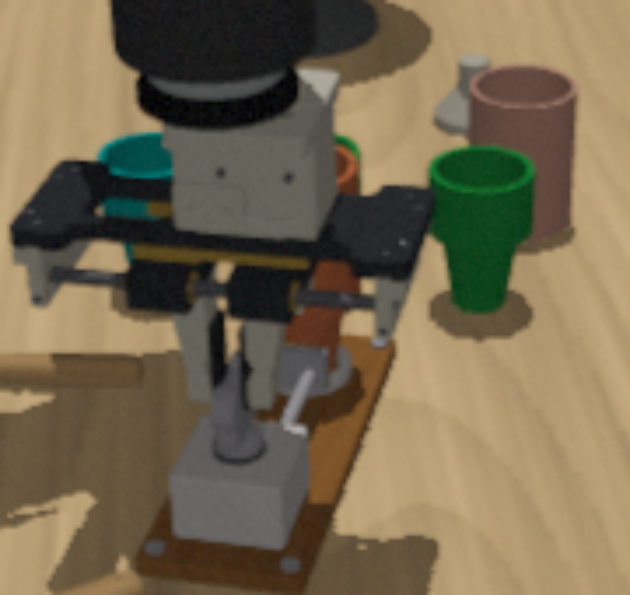

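View pics/top15.png

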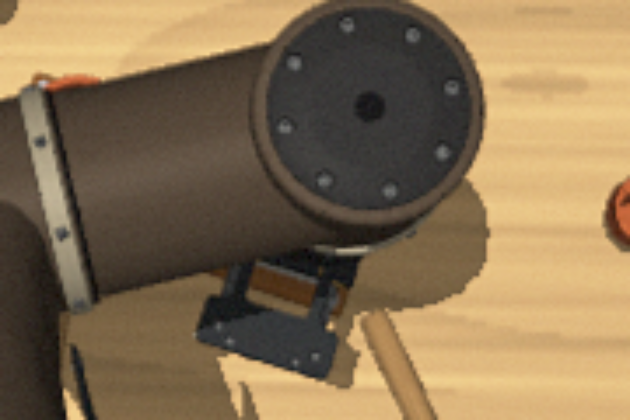

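Request:
send_rows(
  deltas=[
    {"dx": 0, "dy": 0.5, "dz": 0, "ax": 0, "ay": 0, "az": 0, "fingers": 0},
    {"dx": 0, "dy": 0.5, "dz": 0, "ax": 0, "ay": 0, "az": 0, "fingers": 0},
    {"dx": 0, "dy": 0, "dz": 0, "ax": 0, "ay": 0, "az": 0, "fingers": 0},
    {"dx": 0, "dy": 0, "dz": 0, "ax": 0, "ay": 0, "az": 0, "fingers": 0},
  ],
)

```text
clock: 20.62
tool_pos: [0.4731, -0.0792, 0.1098]
orientation: [162.8, 89.9, -34.1]
force: [2.9, -5.7, 0.5]
opening: 0.0117
```

```bash
python3 st.py; python3 - <<'E'
from h import *
s=ctrl.snapshot("side");im=s["image"];cv2.imwrite("pics/side16.png",im);cv2.imwrite("pics/top16.png",ctrl.snapshot("top")["image"])
a=cv2.imread("pics/side9.png")
for n,i in(("before",a),("now",im)):
    h=cv2.cvtColor(i,cv2.COLOR_BGR2HSV);m=cv2.inRange(h,(0,120,35),(14,255,255))
    print(n,[(v,int((np.where(m[v,300:335]>0)[0]+300).max())) for v in range(184,232,6) if m[v,300:335].any()])
E
```

```text
163.08 20.625 [ 0.4731 -0.0792  0.1098] [ 2.9 -5.7  0.5] [-1.838 -1.284  0.008] 0.011724445333513299 -0.03 -31.05
before [(184, 319), (190, 321), (196, 321), (202, 321), (208, 321), (214, 321), (220, 322), (226, 321)]
now [(184, 319), (190, 321), (214, 317), (220, 322)]
```

View pics/side16.png

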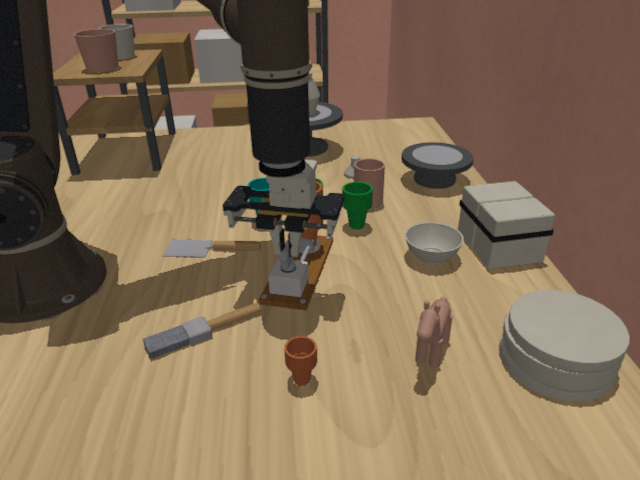

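The last side view shows the stack still in its seat, with its right edge at columns 319–322 as before the screw work. The other ware hasn't moved, and the gripper holds the wing at (287,255).

```bash
python3 -c "
from plant import ctrl
print(ctrl.close_job())"
```

```text
the job is handed in; nothing more can be done
None
```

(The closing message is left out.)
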